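Unfold the crank and clamp a carton row for taping

ROBOT

A 6-joint arm with a two-finger parallel gripper is mounted at the origin on a cart in front of the work surface, level with it; the furniture and walls round the work are solid. World frame = base frame: x ahead of the robot, y to its left, z up, the work surface at z = 0. Lengths are in m, angles in rad, forces in N, time in s.
With the tool pointing down it reaches from about 0.35 to 0.975 m from the base axis. Payload 4.9 kg.
Tool frame: the origin (TCP) lies at the very end of the fingers, on their centre line; the grasp point (between the pads) lies 19 mm behind it (ctrl.grip_point_offset is the distance from the TCP to the grasp point, in m); z points along the fingers, y is the line along which they close (so a half turn about z gives the same grasp; the last joint's range is limited). The gripper opens to 85 mm and grips with 20 to 120 N. Pads are 22 mm wide; open, the fingers measure 114 mm over their backs; the gripper's body (76 mm by 85 mm) begins 54 mm behind the grasp point. The pads swing forward as they close: fully open they stand 13 mm farther back than shut.
Start: joints at [-1.302, 0.053, 1.613, -0, 1.476, -0.119], TCP at [0.236, -0.579, 0.231] pointing down, gripper open.
Joint ranges: [-3.01, 3.01], [-1.01, 2.22], [0.06, 2.58], [-1.02, 4.17], [0.09, 2.62], [-3.14, 3.14]. Speed limits (rad/s): [2.57, 2.57, 3.14, 3.14, 3.14, 3.14].

INTERFACE

Orientations are given as a rotation vector (axis times angle).
In Python, from station import ctrl gives the robot as it stands.
- The arm moves only by the tool send_rows, never from a script. Its argument "rows" is a list of rows, each a list of 3 entries, a list of its own where there are three numbers: the finger opening in cm, from 0 to 8.54, then the shift along the tool's x, y, z in cm, then the turn about the tool's z in degrees. A call has 1 to 10 rows; each row shifts and turns the commanded pose from where the row before left it, along the tool's axes as they then stand; what a row does not reach is not made up. A row lasts 1/8 s, in which the tool goes at most 62.5 mm and 10.7 degrees, less where a joint would pass 70% of its speed; a pose out of reach is approached as far as the arm can. A call with a gripper value outside its range is refused whole. The fingers move at their own pace and stop on an object; "newtons" is the grip in N (left out, the last holds). Time passes only in rows, so rows that do not move let the fingers close. It gives the time, the measured TCP pose, the force, the opening and the grip force at its end, in the units of the state.
- ctrl.get_obs(): the state, without advancing time (a new reading comes with each control period).
- ctrl.get_image(name): name is "scene" or "top" or "wrist"; returns a dict with "frame" (420x560x3 uint8, red, green, blue), "range_z" (420x560 float32, m along the optical axis (not along the pixel's ray), 0 where there is no reading), "fx", "fy", "cx", "cy" (pixels), "cam_to_world" (4x4, takes a point from camera to world coordinates). Camera axes: x right, y down, z forward; pixel columns grow to the right and rows downward; lengths in m; the calibration is good to about 2 mm. A picture is of the moment at which its call begins.
- ctrl.finish_job(): hands the job in; it is judged then, once.
The state is a dict: "t": time; "q": joint angles; "dq": joint speeds; "effort": joint torques, N m; "tool_pos": TCP position; "tool_rot": TCP orientation; "contact_force": force on the tool from outside, world axes, zero at the start; "wrist_torque": the same for the moment, N m; "opening": finger opening in m; "grip_force": force on a finger pad.
Only numpy, scipy, OpenCV 4.12 (cv2) and the standard library are available. Lean on these libraries where they do the work, as an engineer would, in place of code of your own. Each camera call takes 0.05 s, during which the arm holds its last target. There are 200 camera calls.

TASK

The three loose cartons in the bundling clamp are to be taped into one bundle. Swing the folded grip of the clamp's crank up until it stands fully upright against its stop, then crank clockwise (seen from above) until the jaw holds the cartons tight together against the end stop, with about 30 N: firm, but not crushing them. Let go, leaving the grip upright and the things around alone.

Things in the scene. Friction and masses are not known exactly. Their poses are not given: they have to be found in the camera images.
- clamp: carton bundling clamp, fixed to the table: grey bed 500 x 130 x 12 mm, on it a grey gear housing with the crank on top (housing top 101 mm above the table). Origin on the table under the crank spindle; its x axis is the clamping direction (jaw to end stop), z up
- spindle (a point): point on the upright axis of the crank, at the height of the grip's hinge pin (126 mm above the table)
- crank (a joint): turn of the crank in rad, grows clockwise seen from above; every rad moves the jaw 9 mm towards the end stop (rack and pinion), so closing takes 1 to 2 turns. Turning it freely takes about 6 N at the grip (friction); every 10 N of clamping force adds 1.2 N at the grip while turning. Friction keeps it where it is left
- grip_hinge (a point): centre of the grip's hinge pin at the outer end of the crank arm, 75 mm from the spindle axis. The arm is a level steel bar 15 mm wide, its top 12.5 mm below the pin
- grip (a joint): fold angle of the crank grip in rad: 0 lies folded flat over the arm, pointing at the spindle; 1.571 stands upright at its stop. Stiff hinge (0.2 N m), stays where it is left
- grip_end (a point): free end of the crank grip on its axis, 64 mm from the hinge pin. The grip is a black cylinder 18 mm in diameter from 12 to 64 mm from the pin; this sleeve spins freely on its own axis, so it can be held without turning the hand while cranking
- clamp_jaw: moving jaw, steel plate 92 x 54 mm with a rubber pad that gives 1 mm per 25 N; origin at the middle of the rubber face that meets the cartons, 40 mm above the table; driven by the crank
- end_stop: fixed end stop of the clamp: steel bracket 92 x 54 mm, bolted at a different place along the bed each time; origin at the middle of the bracket's face towards the jaw. In front of this face it carries a rubber-faced plate on an adjusting screw; the rubber, which the cartons meet, stands 16 to 28 mm in front of the bracket's face, set differently each time and firmly locked
- carton_a: blue and white tablet carton lying flat on the clamp bed, 50 mm along the clamping direction, 98 mm across, 36 mm high; origin at the centre of its underside, 12 mm above the table
- carton_b: orange tablet carton lying likewise, about 52 x 110 x 40 mm, origin at the centre of its underside
- carton_c: pink tablet carton lying likewise, about 50 x 105 x 45 mm, origin at the centre of its underside. The three lie side by side in any order, with gaps between them
- tape: roll of tan tape lying on the table, 102 mm across, 18 mm high; leave alone
- scanner: black hand scanner lying on the table behind the clamp, 170 mm long, 31 mm high; leave alone
- bottle: white tablet bottle with blue cap standing behind, 52 mm across, 80 mm high; leave alone
Things that resemble listed ones, but are neither listed nor needed, are in the scene too. Leave any red look-alike of the carton_b alone.

How it is judged:
By the outcome, as a careful person would: the job done as asked, in the order asked, and still so for the second after the job is handed in, with the robot touching nothing.
It also fails if it takes over 72 s, if anything falls off the work surface, if the arm or the gripper's body presses on something with over 40 N, if the wrist force passes 120 N, or if a joint passes its speed limit or range.

## Working session

There is one attempt and no reset: what is moved stays moved. The work goes in short steps, Python scripts to look and compute and a tool call to move; the robot and the scene stay as the last step left them, time stands still between calls to the robot, and variables do not carry over. Pictures are saved under pics/ and viewed, at most 10 in all, crops included, and the job is handed in when it is done.

Besides the shell and the picture viewer there is one more tool, called after "Emit:" as name(argument=value, ...) on one line, values as JSON. send_rows: Moves the arm, as the interface text tells. Its arguments: {"type":"object","properties":{"rows":{"type":"array","items":{"type":"array"}},"newtons":{"type":"number"}},"required":["rows"]}

```bash
mkdir -p pics && ls && cat > h.py <<'E'
import numpy as np, cv2
from station import ctrl
from scipy.spatial.transform import Rotation as R
def get(n):
    im=ctrl.get_image(n); np.savez('/tmp/'+n+'.npz',**{k:np.asarray(v) for k,v in im.items()}); return im
def load(n): return dict(np.load('/tmp/'+n+'.npz'))
def save(im,f): cv2.imwrite(f,im['frame'][:,:,::-1])
def cloud(im):
    h,w=im['range_z'].shape; u,v=np.meshgrid(np.arange(w),np.arange(h)); z=im['range_z']
    P=np.stack([(u-im['cx'])/im['fx']*z,(v-im['cy'])/im['fy']*z,z],-1)
    T=im['cam_to_world']; return P@T[:3,:3].T+T[:3,3]
def ray(im,u,v,h):
    T=im['cam_to_world']; d=T[:3,:3]@np.array([(u-im['cx'])/im['fx'],(v-im['cy'])/im['fy'],1.]); return T[:3,3]+d*(h-T[2,3])/d[2]
E
python3 - <<'E'
from h import *
a=get('scene');b=get('top')
save(a,'pics/scene.png');save(b,'pics/top.png')
o=ctrl.get_obs();print(o['t'],o['tool_pos'],o['tool_rot'],o['opening'],ctrl.grip_point_offset)
for i in(a,b):print(i['fx'],i['cam_to_world'].round(3).tolist())
E
```

```text
pics
0.1 [ 0.23617057 -0.5780411   0.23016172] [-3.08086568e+00 -6.04901953e-01  1.91910300e-04] 0.0857751482834543 0.0187
540.0331777545781 [[0.89, -0.279, 0.361, -0.101], [-0.456, -0.581, 0.675, -1.333], [0.022, -0.765, -0.644, 1.306], [0.0, 0.0, 0.0, 1.0]]
456.419232930798 [[-0.004, -0.996, 0.092, 0.473], [-1.0, 0.003, -0.018, -0.032], [0.018, -0.093, -0.996, 1.424], [0.0, 0.0, 0.0, 1.0]]
```

View pics/scene.png

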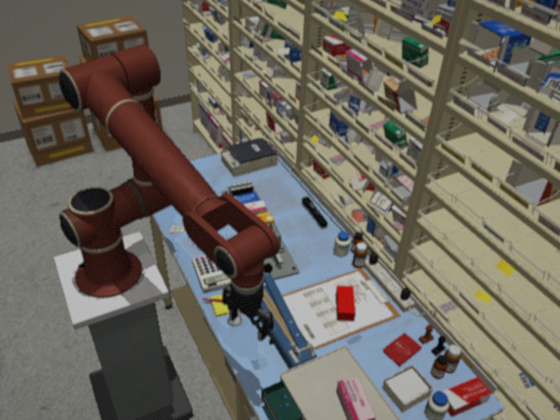

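View pics/top.png

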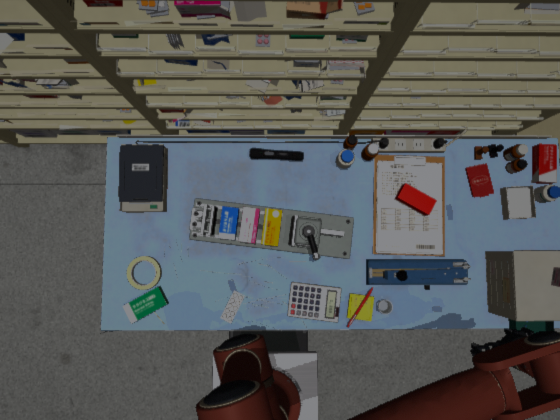

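The top view shows one clamp: end stop at about px (200,220), cartons blue (228,222), pink (249,225) and orange (271,227), housing and crank near (308,235). The red look-alike carton is at (415,200), on the clipboard. Next I'll enlarge the clamp.

```bash
python3 - <<'E'
from h import *
a=load('top')
c=a['frame'][190:270,180:360][:,:,::-1]
cv2.imwrite('pics/crop1.png',cv2.resize(c,None,fx=4.4,fy=4.4,interpolation=cv2.INTER_CUBIC))
P=cloud(a)
for (u,v) in [(228,222),(249,225),(271,227),(308,232),(312,245),(316,256),(340,240),(200,220)]: print(u,v,P[v,u].round(3))
E
```

```text
228 222 [0.548 0.11  0.047]
249 225 [0.539 0.046 0.054]
271 227 [ 0.533 -0.019  0.051]
308 232 [ 0.515 -0.126  0.118]
312 245 [ 0.478 -0.135  0.135]
316 256 [ 0.447 -0.147  0.132]
340 240 [ 0.493 -0.232  0.013]
200 220 [0.555 0.194 0.049]
```

View pics/crop1.png

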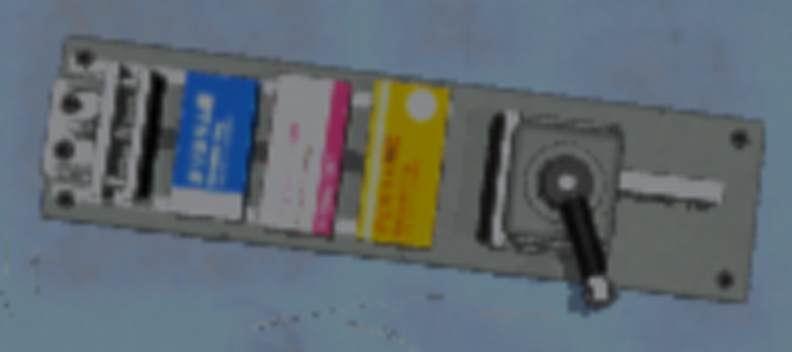

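```bash
cat >> h.py <<'E'
def shift(target,o=None):
    "shift in tool axes (cm) to reach world target"
    o=o or ctrl.get_obs(); return R.from_rotvec(o['tool_rot']).inv().apply(np.array(target)-o['tool_pos'])*100
def toolx(o=None):
    o=o or ctrl.get_obs(); x=R.from_rotvec(o['tool_rot']).apply([1,0,0]); return np.degrees(np.arctan2(x[1],x[0]))
E
python3 - <<'E'
from h import *
a=load('top')
S=ray(a,180+566/4.4,190+181/4.4,.117);H=ray(a,180+598/4.4,190+290/4.4,.126)
print(S,H,np.linalg.norm((H-S)[:2]),np.degrees(np.arctan2(*(S-H)[1::-1])))
# bed axis
p=[ray(a,180+x/4.4,190+y/4.4,.012) for x,y in [(65,38),(765,120),(42,217),(746,300)]]
print([np.degrees(np.arctan2(*(p[i]-p[i+1])[1::-1])) for i in(0,2)])
print(toolx(), shift([.43,-.135,.33]), shift(list(S[:2]*.45+H[:2]*.55)+[.30]))
E
```

```text
[ 0.51750243 -0.12765408  0.117     ] [ 0.44709537 -0.14692877  0.126     ] 0.07299772049274222 15.310216081380192
[np.float64(83.12833648957488), np.float64(83.04845829724148)]
22.21646645333004 [ 34.69814413 -33.70505575  -9.91148119] [ 39.09005547 -31.55367871  -6.91446267]
```

Emit:
send_rows(rows=[[8.5,[2,-1.6,-1],0.9],[8.5,[4,-3.2,-1],1],[8.5,[4.3,-3.5,-1],1],[8.5,[4.5,-3.7,-1],1],[8.5,[4.5,-3.7,-1],1],[8.5,[4.5,-3.7,-1],1],[8.5,[4.3,-3.5,-0.9],1],[8.5,[4.2,-3.2,0],0],[8.5,[3.9,-2.8,0],0],[8.5,[2.5,-1.5,0],0]])

```text
t: 1.35
tool_pos: [0.5105, -0.1682, 0.2998]
tool_rot: [-3.113, -0.422, 0.001]
contact_force: [-0.5, -0.6, -0.5]
opening: 0.0851
grip_force: 0.0
```

```bash
python3 - <<'E'
from h import *
w=get('wrist');save(w,'pics/w1.png')
o=ctrl.get_obs();print(o['t'],o['tool_pos'],toolx(o),o['contact_force']); print(w['fx'],w['cam_to_world'].round(3).tolist())
E
```

```text
1.4 [ 0.51189106 -0.16649571  0.2995996 ] 15.544676217461486 [-0.83893358  1.482067    0.15634867]
291.59853442762596 [[0.267, -0.922, -0.282, 0.582], [-0.964, -0.255, -0.077, -0.149], [-0.001, 0.292, -0.956, 0.443], [0.0, 0.0, 0.0, 1.0]]
```

View pics/w1.png

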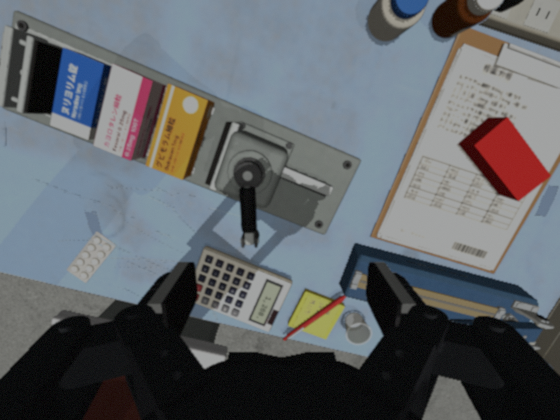

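The wrist view shows the hub centre at about px (247,173), the folded black grip running down from it, and the light fork with the hinge at about (250,237). Next I'll refine both points.

```bash
python3 - <<'E'
from h import *
w=load('wrist')
f=w['frame'][140:260,190:310][:,:,::-1]; cv2.imwrite('pics/w1c.png',cv2.resize(f,None,fx=5,fy=5,interpolation=cv2.INTER_CUBIC))
P=cloud(w)
S=ray(w,247,173,.117);H=ray(w,250,236,.126);print(S,H,np.linalg.norm((H-S)[:2]),np.degrees(np.arctan2(*(S-H)[1::-1])))
for v in range(165,248,6): print(v,P[v,249].round(3))
E
```

```text
[ 0.51863463 -0.1265876   0.117     ] [ 0.44933207 -0.14789205  0.126     ] 0.07250326920162062 17.08806692200096
165 [ 0.528 -0.127  0.117]
171 [ 0.522 -0.128  0.118]
177 [ 0.515 -0.13   0.119]
183 [ 0.508 -0.131  0.116]
189 [ 0.505 -0.134  0.133]
195 [ 0.5   -0.136  0.136]
201 [ 0.493 -0.137  0.135]
207 [ 0.486 -0.139  0.136]
213 [ 0.48  -0.14   0.136]
219 [ 0.473 -0.142  0.135]
225 [ 0.466 -0.144  0.136]
231 [ 0.459 -0.145  0.135]
237 [ 0.45  -0.147  0.132]
243 [ 0.443 -0.149  0.132]
```

View pics/w1c.png

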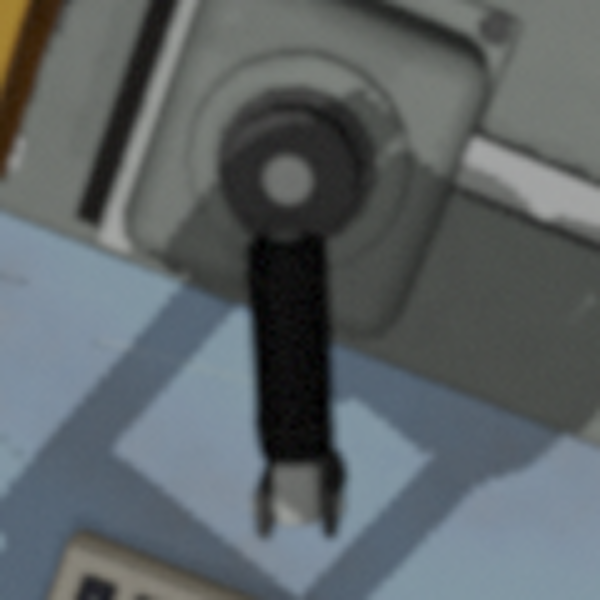

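```bash
python3 - <<'E'
from h import *
w=load('wrist')
S=ray(w,247.6,176,.118);E=ray(w,247.8,188,.13);B=ray(w,249.3,231.6,.13)
d=(S-B)[:2];d/=np.linalg.norm(d)
print(S,E,B,np.linalg.norm((E-B)[:2]),np.linalg.norm((S-B)[:2]),np.degrees(np.arctan2(d[1],d[0])))
H=B[:2]-12e-3*d; print('H',H,'S from H',H+.075*d, 'pinch',H+.042*d)
o=ctrl.get_obs();print(o['contact_force'])
for z in(.16,.114):print(shift(list(H+.042*d)+[z]))
E
```

```text
[ 0.51570689 -0.12810092  0.118     ] [ 0.50528629 -0.132201    0.13      ] [ 0.45605492 -0.1458497   0.13      ] 0.05108830786658917 0.0622364632746718 16.569783863927995
H [ 0.44455324 -0.1492719 ] S from H [ 0.51643872 -0.12788318] pinch [ 0.48480911 -0.13729421]
[-0.83893358  1.482067    0.15634867]
[-1.84423475 -3.50721484 13.96568311]
[-1.85005799 -3.49670824 18.56566742]
```

Emit:
send_rows(rows=[[8.5,[-0.6,-1.2,2],-1],[8.5,[-0.65,-1.1,4],0],[8.5,[-0.6,-1.2,4],0],[8.5,[0,0,4],0],[8.5,[0,0,3],0],[8.5,[0,0,1.4],0],[8.5,[0,0,0],0],[8.5,[0,0,0],0]])

```text
t: 2.4
tool_pos: [0.4833, -0.1423, 0.1179]
tool_rot: [3.108, 0.446, 0.003]
contact_force: [-0.3, 0.5, 0.2]
opening: 0.0851
grip_force: 0.0
```

```bash
python3 - <<'E'
from h import *
o=ctrl.get_obs();print(o['t'],o['tool_pos'],toolx(o),o['contact_force'],shift([.4848,-.1373,.114],o))
E
```

```text
2.4 [ 0.48325871 -0.14229407  0.11790177] 16.314298500865235 [-0.32128307  0.46037958  0.18130826] [ 0.2874678  -0.43667008  0.38997745]
```

Emit:
send_rows(rows=[[8.5,[0.3,-0.4,0.2],0],[6,[0,0,0],0],[3,[0,0,0],0],[1,[0,0,0],0],[1,[0,0,0],0],[1,[0,0,0],0],[1,[0,0,0],0],[1,[0,0,0],0]], newtons=25)

```text
t: 3.4
tool_pos: [0.484, -0.1367, 0.1144]
tool_rot: [-3.109, -0.446, 0.0]
contact_force: [-1.8, 3.4, 1.7]
opening: 0.0168
grip_force: 25.3
```

```bash
python3 - <<'E'
from h import *
w=get('wrist');save(w,'pics/w2.png')
o=ctrl.get_obs();print(o['t'],o['tool_pos'],toolx(o),o['contact_force'],o['opening'],o['grip_force'])
E
```

```text
3.45 [ 0.48400442 -0.13671305  0.11435779] 16.31848014068607 [-1.72432541  4.37172046  1.93457851] 0.017069933412057592 25.342314541339874
```

View pics/w2.png

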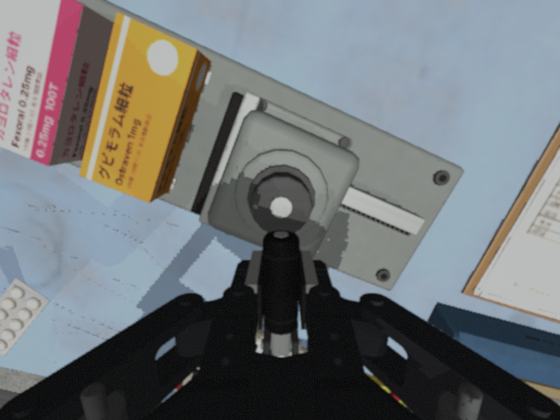

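Emit:
send_rows(rows=[[1,[-0.05,0,-0.66],0],[1,[-0.15,0,-0.64],0],[1,[-0.25,0,-0.61],0],[1,[-0.34,0,-0.56],0],[1,[-0.43,0,-0.5],0],[1,[-0.5,0,-0.43],0],[1,[-0.56,0,-0.34],0],[1,[-0.61,0,-0.25],0],[1,[-0.64,0,-0.15],0],[1,[-0.66,0,-0.05],0]])

```text
t: 4.7
tool_pos: [0.4458, -0.1481, 0.1588]
tool_rot: [-3.109, -0.446, -0.011]
contact_force: [5.5, 8.3, -1.0]
opening: 0.0127
grip_force: 20.0
```

Emit:
send_rows(rows=[[1,[-0.2,0,0],0],[1,[-0.2,0,0],0],[1,[0,0,0],0]])

```text
t: 5.08
tool_pos: [0.4408, -0.151, 0.1579]
tool_rot: [3.107, 0.445, 0.004]
contact_force: [-0.7, -0.1, 0.6]
opening: 0.0099
grip_force: 0.2
```

```bash
python3 - <<'E'
from h import *
w=get('wrist');save(w,'pics/w3.png')
o=ctrl.get_obs();print(o['t'],o['tool_pos'],toolx(o),o['contact_force'],o['opening'],o['grip_force'])
d=o['tool_pos'][:2]-[.5162,-.128];print(np.linalg.norm(d),R.from_rotvec(o['tool_rot']).inv().apply(o['contact_force']))
E
```

```text
5.125 [ 0.44064938 -0.15079987  0.15737596] 16.297799382824085 [-0.40207269 -0.39895514  0.27202867] 0.00998731454203382 0.17437600996345282
0.07891596994123579 [-0.49746692  0.27076267 -0.27210566]
```

View pics/w3.png

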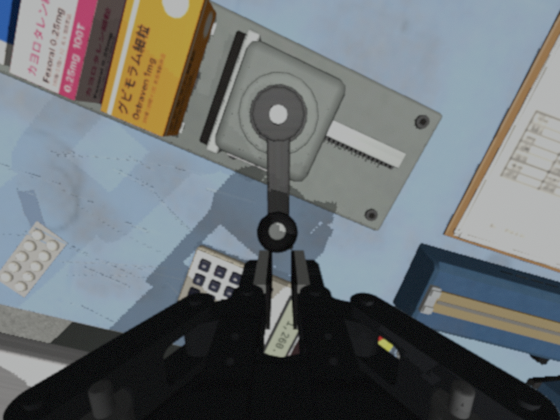

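The sleeve slid out of the pads and now stands near upright just inboard of the fingers, with its top at px (278,231). Next I'll compute its lean.

```bash
python3 - <<'E'
from h import *
w=load('wrist'); P=cloud(w)
S=ray(w,278,114,.118)
print('S',S,'pix',P[114,278].round(4),P[231,278].round(4),P[231,278+10].round(4))
for z in (.186,.19): 
    T=ray(w,278,231,z);print(T,np.linalg.norm((T-S)[:2]),np.degrees(np.arctan2(*(S-T)[1::-1])))
E
```

```text
S [ 0.51574029 -0.12787025  0.118     ] pix [ 0.5157 -0.1279  0.1184] [ 0.469  -0.1419  0.186 ] [ 0.4699 -0.1461  0.1853]
[ 0.4689503  -0.14190194  0.186     ] 0.048848660365155845 16.693276225913156
[ 0.47041037 -0.14150711  0.19      ] 0.04733672420504977 16.74316197086494
```

Emit:
send_rows(rows=[[0,[-0.3,0,-1.5],0],[0,[0,0,-3],0],[0,[0.8,0,-0.8],0],[0,[2.5,0,0],0],[0,[2.5,0,0],0],[0,[0,0,2],0],[0,[0,0,2.8],0],[0,[-0.3,0,0],0],[0,[-0.5,0,0],0],[0,[-0.5,0,0],0]], newtons=25)

```text
t: 6.38
tool_pos: [0.4811, -0.1385, 0.1627]
tool_rot: [3.109, 0.445, 0.006]
contact_force: [5.0, 1.0, 1.5]
opening: 0.0004
grip_force: 2.3
```

Emit:
send_rows(rows=[[0,[-0.4,0,0],0],[0,[-0.4,0,0],0],[0,[-0.4,0,0],0],[0,[-0.3,0,0],0],[0,[0,0,0],0]])

```text
t: 7.0
tool_pos: [0.4655, -0.1425, 0.1611]
tool_rot: [3.11, 0.445, -0.001]
contact_force: [3.2, 0.1, 2.4]
opening: 0.0002
grip_force: 1.5
```

```bash
python3 - <<'E'
from h import *
o=ctrl.get_obs();print(o['t'],o['tool_pos'],o['contact_force'],o['opening'])
d=o['tool_pos'][:2]-[.5158,-.1279];print(np.linalg.norm(d),R.from_rotvec(o['tool_rot']).inv().apply(o['contact_force']))
E
```

```text
7.0 [ 0.46553615 -0.14251258  0.1610765 ] [3.24591259 0.06956865 2.35266899] 0.00016969611047658924
0.052344838862631096 [ 3.13358661  0.84457754 -2.35439237]
```

Emit:
send_rows(rows=[[0,[-0.2,0,0],0],[0,[-0.1,0,0],0],[0,[0,0,0],0]])

```text
t: 7.38
tool_pos: [0.4633, -0.1431, 0.1612]
tool_rot: [-3.11, -0.446, -0.001]
contact_force: [5.5, 1.0, 2.2]
opening: -0.0001
grip_force: 2.5
```

Emit:
send_rows(rows=[[0,[-0.2,0,0],0],[0,[0,0,0],0]])

```text
t: 7.62
tool_pos: [0.4627, -0.1433, 0.1614]
tool_rot: [-3.109, -0.446, -0.008]
contact_force: [10.0, 1.1, 0.1]
opening: 0.0002
grip_force: 5.2
```

Emit:
send_rows(rows=[[0,[-0.2,0,0],0],[0,[0,0,0],0]])

```text
t: 7.88
tool_pos: [0.4621, -0.1434, 0.1615]
tool_rot: [-3.109, -0.446, -0.014]
contact_force: [15.5, 3.6, -2.3]
opening: -0.0002
grip_force: 7.8
```

Emit:
send_rows(rows=[[0,[0.8,0,0],0],[0,[0.7,0,0],0],[2,[0,0,-2.5],0],[6,[0,0,-2.5],0],[8.5,[-1,0,0],0],[8.5,[0,0,0],0]])

```text
t: 8.62
tool_pos: [0.4626, -0.1429, 0.2096]
tool_rot: [-3.109, -0.445, 0.004]
contact_force: [-0.5, 0.3, -0.5]
opening: 0.0721
grip_force: 0.0
```

```bash
python3 - <<'E'
from h import *
w=get('wrist');P=cloud(w)
o=ctrl.get_obs();print(o['t'],o['tool_pos'],toolx(o),o['contact_force'],o['opening'])
m=(P[...,2]>.175)&(P[...,2]<.2)&(np.hypot(P[...,0]-.4446,P[...,1]+.149)<.05)
v,u=np.where(m);print(m.sum(),u.mean(),v.mean(),np.median(P[m],0),P[m].min(0),P[m].max(0))
c=(P[m][:,:2].max(0)+P[m][:,:2].min(0))/2
S=np.array([.5158,-.1279]);d=S-c;print(c,np.linalg.norm(d),np.degrees(np.arctan2(d[1],d[0])))
print(shift([c[0],c[1],.15],o))
E
```

```text
8.675 [ 0.46272849 -0.14273968  0.20931478] 16.282657881520706 [-0.55321066  1.07601453  0.14223239] 0.07846397711497942
797 281.14680050188207 272.00627352572144 [ 0.44718075 -0.14816763  0.19019133] [ 0.43507779 -0.15807642  0.1750508 ] [ 0.45326407 -0.13967274  0.19306039]
[ 0.44417093 -0.14887458] 0.07463682885047881 16.321201268963872
[-1.93905582  0.0795212   5.93602337]
```

Emit:
send_rows(rows=[[8.5,[-1.3,0,0],0],[8.5,[-0.65,0.08,2],0],[8.5,[0,0,3],0],[4,[0,0,1],0],[1,[0,0,0],0],[1,[0,0,0],0],[1,[0,0,0],0],[1,[0,0,0],0],[1,[0,0,0],0]], newtons=50)

```text
t: 9.8
tool_pos: [0.4461, -0.149, 0.1526]
tool_rot: [-3.11, -0.446, -0.002]
contact_force: [-2.0, 3.7, 5.5]
opening: 0.017
grip_force: 48.7
```

```bash
cat >> h.py <<'E'
S0=np.array([.5158,-.1279])
def st():
    o=ctrl.get_obs();Rt=R.from_rotvec(o['tool_rot']);f=Rt.inv().apply(o['contact_force'])
    d=Rt.inv().apply(np.append(o['tool_pos'][:2]-S0,0))[:2];r=np.linalg.norm(d);ph=np.arctan2(d[1],d[0])
    e=d/r;t=np.array([-e[1],e[0]])
    print('t',o['t'],'z',o['tool_pos'][2].round(4),'r',r.round(4),'delta',(np.degrees(ph)-180)%360,'Frad',f[:2]@e,'Ftan',f[:2]@t,'Fz',f[2],'open',o['opening'],'grip',o['grip_force'],'lean',toolx(o))
E
python3 - <<'E'
from h import *
st()
E
```

```text
t 9.8 z 0.1526 r 0.0728 delta 359.4804340191698 Frad 0.8352614661942915 Ftan 4.168675331637276 Fz -5.5153371994498785 open 0.016974587113620206 grip 48.68869721889496 lean 16.33121609953563
```

Emit:
send_rows(rows=[[1,[-0.1,0,0],0],[1,[0.1,-1.0,0],0],[1,[0.16,-0.97,0],0],[1,[0.76,-1.83,0],0],[1,[1.2,-1.57,0],0],[1,[1.57,-1.2,0],0],[1,[1.83,-0.76,0],0],[1,[1.97,-0.26,0],0],[1,[0,0,0],0]])

```text
t: 10.92
tool_pos: [0.4972, -0.0547, 0.1526]
tool_rot: [3.109, 0.448, 0.002]
contact_force: [-0.9, 2.6, 6.6]
opening: 0.0167
grip_force: 49.4
```

```bash
python3 - <<'E'
from h import *
st()
E
```

```text
t 10.925 z 0.1526 r 0.0756 delta 92.11525197220232 Frad 2.7850078359816806 Ftan -0.23985162679591282 Fz -6.613053450886091 open 0.016714439635564647 grip 49.36288833618164 lean 16.38507248948743
```

Emit:
send_rows(rows=[[1,[1.0,-0.08,0],0],[1,[0.97,0.14,0],0],[1,[1.83,0.76,0],0],[1,[1.57,1.2,0],0],[1,[1.2,1.57,0],0],[1,[0.76,1.83,0],0],[1,[0.26,1.97,0],0],[1,[0,0,0],0]])

```text
t: 11.92
tool_pos: [0.5901, -0.1063, 0.1526]
tool_rot: [3.108, 0.444, -0.0]
contact_force: [-1.5, -0.8, 6.6]
opening: 0.0169
grip_force: 49.6
```

```bash
python3 - <<'E'
from h import *
st()
w=get('wrist');save(w,'pics/w4.png')
E
```

```text
t 11.925 z 0.1526 r 0.0774 delta 180.0540411529479 Frad -1.6201234751660267 Ftan 0.32797431549535494 Fz -6.575220203528035 open 0.01690602251843375 grip 49.57222759723663 lean 16.271875446195864
```

View pics/w4.png

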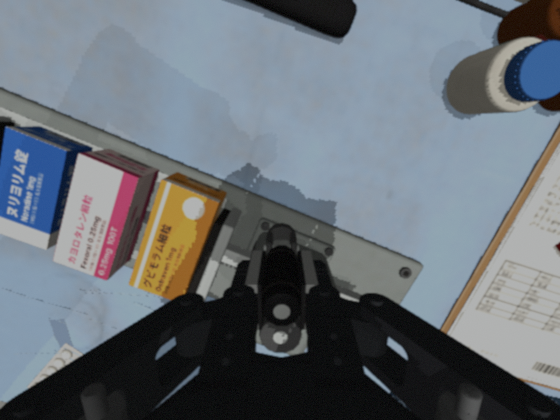

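Emit:
send_rows(rows=[[1,[-0.07,0.99,0],0],[1,[-0.19,0.98,0],0],[1,[-0.76,1.83,0],0],[1,[-1.2,1.57,0],0],[1,[-1.57,1.2,0],0],[1,[-0.89,0.44,0],0],[1,[-0.94,0.32,0],0],[1,[-0.98,0.19,0],0],[1,[-0.99,0.07,0],0]])

```text
t: 13.1
tool_pos: [0.5399, -0.1985, 0.1526]
tool_rot: [3.109, 0.446, 0.009]
contact_force: [5.5, 2.8, 3.4]
opening: 0.0165
grip_force: 49.3
```

```bash
python3 - <<'E'
from h import *
st()
w=get('wrist');save(w,'pics/w5.png')
E
```

```text
t 13.1 z 0.1526 r 0.0746 delta 267.46886882846206 Frad -0.8518070554982397 Ftan -6.0915316511744315 Fz -3.3193398770066644 open 0.016476765913916783 grip 49.28873419761658 lean 16.335211233310407
```

View pics/w5.png

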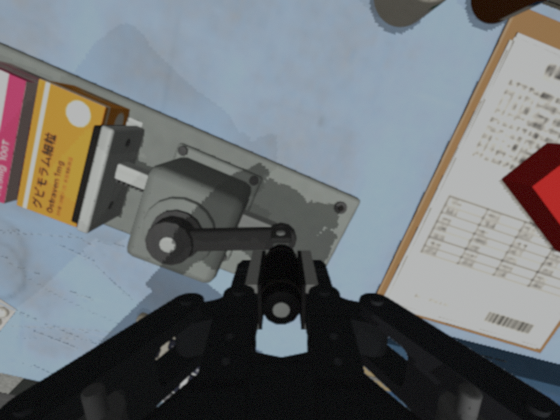

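Emit:
send_rows(rows=[[1,[-0.99,-0.07,0],0],[1,[-0.98,-0.19,0],0],[1,[-1.83,-0.76,0],0],[1,[-1.57,-1.2,0],0],[1,[-1.2,-1.57,0],0],[1,[-0.44,-0.89,0],0],[1,[-0.32,-0.94,0],0],[1,[-0.19,-0.98,0],0],[1,[-0.07,-0.99,0],0]])

```text
t: 14.28
tool_pos: [0.4459, -0.1492, 0.1527]
tool_rot: [3.103, 0.445, 0.008]
contact_force: [7.2, -4.3, 0.7]
opening: 0.0171
grip_force: 49.2
```

```bash
python3 - <<'E'
from h import *
st()
w=get('wrist');b=get('top')
f=cv2.resize(b['frame'][185:270,180:360],(560,264),interpolation=cv2.INTER_CUBIC)
cv2.imwrite('pics/w6.png',np.vstack([w['frame'][:320],f])[:,:,::-1])
E
```

```text
t 14.275 z 0.1527 r 0.073 delta 359.34236017205 Frad -5.667154839299213 Ftan -6.228483142058553 Fz -0.611863704865684 open 0.017140340325831723 grip 49.20720934867859 lean 16.308799031006068
```

View pics/w6.png

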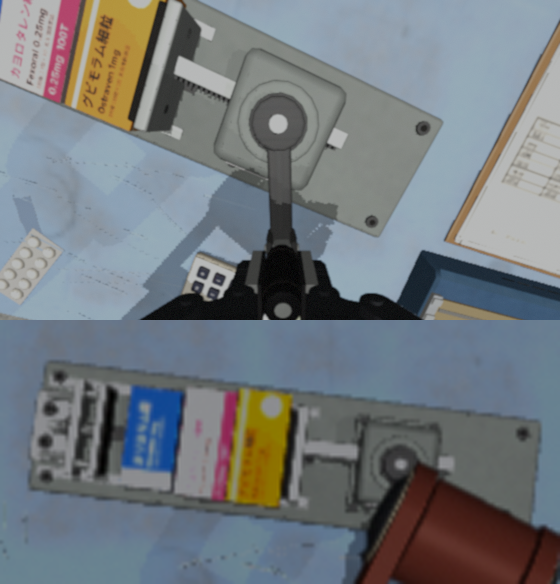

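```bash
python3 - <<'E'
from h import *
b=load('top');P=cloud(b)
th=np.radians(83.1);ax=np.array([np.cos(th),np.sin(th)]);n=np.array([-ax[1],ax[0]])
q=P[...,:2]-S0;s=q@ax;l=q@n
for lo in(-.02,.01):
  m=(abs(l-lo)<.006)&(s>.03)&(s<.36)
  i=np.argsort(s[m]);ss=s[m][i];zz=P[m][i,2]
  print(lo,[(int(round(a*1000)),int(round(c*1000))) for a,c in zip(ss[::3],zz[::3])])
E
```

```text
-0.02 [(31, 92), (32, 88), (35, 87), (37, 86), (38, 80), (39, 40), (41, 19), (44, 10), (45, 45), (47, 16), (50, 12), (53, 13), (56, 13), (59, 42), (63, 46), (66, 15), (69, 47), (69, 12), (72, 52), (75, 41), (78, 46), (81, 42), (84, 48), (87, 45), (90, 46), (91, 43), (94, 69), (97, 68), (99, 69), (100, 63), (103, 68), (105, 61), (108, 60), (109, 50), (112, 52), (114, 54), (117, 48), (118, 51), (121, 49), (123, 51), (127, 44), (128, 49), (130, 53), (133, 52), (136, 48), (137, 48), (139, 49), (142, 50), (145, 47), (146, 48), (148, 48), (151, 54), (154, 55), (155, 49), (157, 54), (160, 55), (162, 58), (163, 58), (166, 61), (169, 52), (171, 56), (172, 56), (175, 60), (178, 51), (179, 58), (182, 53), (184, 56), (187, 54), (188, 54), (191, 56), (193, 53), (196, 55), (196, 61), (199, 55), (202, 56), (205, 59), (206, 58), (208, 59), (215, 16), (215, 11), (217, 50), (219, 45), (221, 48), (224, 48), (227, 44), (228, 45), (230, 49), (233, 47), (236, 52), (237, 42), (239, 51), (242, 45), (245, 53), (246, 45), (249, 41), (251, 49), (254, 44), (255, 43), (257, 49), (261, 49), (263, 49), (270, 11), 
[... 1265 characters left out ...]
10, 59), (215, 35), (215, 36), (217, 46), (220, 45), (223, 47), (224, 44), (226, 50), (229, 48), (232, 49), (233, 51), (236, 47), (238, 44), (241, 49), (242, 41), (245, 48), (247, 48), (250, 49), (251, 46), (254, 42), (256, 51), (259, 48), (260, 44), (263, 46), (270, 13), (272, 14), (274, 12), (277, 4), (279, 15), (282, 11), (282, 33), (283, 33), (283, 54), (283, 52), (285, 61), (288, 61), (290, 65), (291, 61), (293, 63), (304, 10), (307, 17), (307, 34), (308, 52), (308, 64), (308, 11), (309, 66), (312, 66), (314, 68), (316, 70), (325, 23), (328, 21), (330, 23), (333, 19), (335, 18), (338, 17), (339, 23), (342, 26), (344, 31), (347, 19), (349, 24), (352, 20), (355, 21), (356, 19), (359, 20)]
```

Emit:
send_rows(rows=[[1,[0.07,-0.99,0],0],[1,[0.19,-0.98,0],0],[1,[0.76,-1.83,0],0],[1,[1.2,-1.57,0],0],[1,[1.57,-1.2,0],0],[1,[0.89,-0.44,0],0],[1,[0.94,-0.32,0],0],[1,[0.98,-0.19,0],0],[1,[0.99,-0.07,0],0]])

```text
t: 15.5
tool_pos: [0.4952, -0.0549, 0.1525]
tool_rot: [3.105, 0.445, -0.004]
contact_force: [-4.9, -3.5, 8.2]
opening: 0.0167
grip_force: 49.9
```

```bash
python3 - <<'E'
from h import *
st()
b=get('top');P=cloud(b)
th=np.radians(83.1);ax=np.array([np.cos(th),np.sin(th)]);n=np.array([-ax[1],ax[0]])
q=P[...,:2]-S0;s=q@ax;l=q@n
m=(abs(l)<.03)&(s>.26)&(s<.3)&(P[...,2]<.025);print('low gap',m.sum(),np.percentile(s[m],[5,50,95]) if m.any() else '')
m=(abs(l)<.03)&(s>.26)&(s<.3)&(P[...,2]<.053)&(P[...,2]>.04);print(np.percentile(s[m],[5,50,95]))
E
```

```text
t 15.5 z 0.1525 r 0.0758 delta 90.58023855275013 Frad -2.1058850487347205 Ftan -5.683555385974405 Fz -8.13918087405147 open 0.016656708627544658 grip 49.87024784088135 lean 16.325940987743774
low gap 30 [0.28000271 0.28176581 0.28323327]
[0.26087576 0.26790721 0.28243558]
```

Emit:
send_rows(rows=[[1,[0.66,0.03,0],0],[1,[0.66,0.09,0],0],[1,[0.65,0.14,0],0],[1,[0.63,0.2,0],0]])

```text
t: 16.05
tool_pos: [0.5211, -0.0515, 0.1525]
tool_rot: [3.107, 0.446, -0.005]
contact_force: [-5.9, -1.9, 9.9]
opening: 0.0168
grip_force: 50.0
```

```bash
python3 -c "from h import *;st()"
```

```text
t 16.05 z 0.1525 r 0.0766 delta 110.30055704941122 Frad -2.331223633729062 Ftan -5.785696342543456 Fz -9.842934025570315 open 0.016801046589305233 grip 49.983147382736206 lean 16.32544369678652
```

Emit:
send_rows(rows=[[1,[0.61,0.25,0],0],[1,[0.59,0.31,0],0]])

```text
t: 16.3
tool_pos: [0.5341, -0.0533, 0.1525]
tool_rot: [3.108, 0.446, -0.005]
contact_force: [-6.8, -0.7, 10.5]
opening: 0.0169
grip_force: 50.0
```

```bash
python3 -c "from h import *;st()"
```

```text
t 16.3 z 0.1525 r 0.0769 delta 120.11702887375066 Frad -2.333956277130421 Ftan -6.490114177237145 Fz -10.525910519460135 open 0.01687132244961827 grip 50.03291130065918 lean 16.327048574500992
```

Emit:
send_rows(rows=[[1,[0.56,0.36,0],0]])

```text
t: 16.42
tool_pos: [0.5405, -0.0549, 0.1524]
tool_rot: [3.108, 0.446, -0.005]
contact_force: [-6.5, 0.5, 10.5]
opening: 0.017
grip_force: 50.0
```

```bash
python3 -c "from h import *;st()"
```

```text
t 16.425 z 0.1524 r 0.077 delta 125.0139955883366 Frad -1.6181913262397125 Ftan -6.3911330671513085 Fz -10.486907685984013 open 0.016993907645662252 grip 50.040008425712585 lean 16.33223804418097
```

Emit:
send_rows(rows=[[1,[0.53,0.4,0],0]])

```text
t: 16.55
tool_pos: [0.5467, -0.0572, 0.1525]
tool_rot: [3.108, 0.446, -0.005]
contact_force: [-6.3, 1.3, 10.9]
opening: 0.0169
grip_force: 50.0
```

```bash
python3 - <<'E'
from h import *
st()
b=get('top');P=cloud(b)
th=np.radians(83.1);ax=np.array([np.cos(th),np.sin(th)]);n=np.array([-ax[1],ax[0]])
q=P[...,:2]-S0;s=q@ax;l=q@n
m=(abs(l)<.03)&(s>.26)&(s<.3)&(P[...,2]<.025);print('low gap',m.sum())
m=(abs(l)<.03)&(s>.2)&(s<.3)&(P[...,2]<.053)&(P[...,2]>.04);print(np.percentile(s[m],[5,50,95]))
E
```

```text
t 16.55 z 0.1525 r 0.0772 delta 129.9385060557383 Frad -1.3925472399839796 Ftan -6.312343794671975 Fz -10.864834633334087 open 0.016936500494683593 grip 50.04756152629852 lean 16.33208645042336
low gap 0
[0.22820964 0.25662278 0.28023904]
```

Emit:
send_rows(rows=[[1,[0.25,0.22,0],0],[1,[0.24,0.23,0],0]])

```text
t: 16.85
tool_pos: [0.5526, -0.0599, 0.1525]
tool_rot: [3.109, 0.446, -0.005]
contact_force: [-7.2, 1.6, 9.6]
opening: 0.0171
grip_force: 50.1
```

```bash
python3 -c "from h import *;st()"
```

```text
t 16.85 z 0.1525 r 0.0773 delta 134.74722535930053 Frad -2.0129150555935915 Ftan -7.096488491317995 Fz -9.59401378911921 open 0.017062701708994904 grip 50.08902847766876 lean 16.33261701988022
```

Emit:
send_rows(rows=[[1,[0.23,0.24,0],0],[1,[0.22,0.25,0],0]])

```text
t: 17.1
tool_pos: [0.558, -0.0631, 0.1525]
tool_rot: [3.11, 0.446, -0.006]
contact_force: [-7.5, 2.1, 10.9]
opening: 0.0168
grip_force: 50.2
```

```bash
python3 -c "from h import *;st()"
```

```text
t 17.1 z 0.1525 r 0.0774 delta 139.3960613281978 Frad -2.3665150366867866 Ftan -7.492363491268112 Fz -10.913026431316696 open 0.016802602534166877 grip 50.18219232559204 lean 16.333640899563317
```

Emit:
send_rows(rows=[[1,[0.21,0.26,0],0]])

```text
t: 17.23
tool_pos: [0.5605, -0.0647, 0.1524]
tool_rot: [-3.109, -0.446, 0.007]
contact_force: [-8.6, 3.8, 11.2]
opening: 0.0168
grip_force: 50.2
```

```bash
python3 -c "from h import *;st()"
```

```text
t 17.225 z 0.1524 r 0.0774 delta 141.62666125450414 Frad -1.8875265640733538 Ftan -9.213437021479937 Fz -11.201593368099319 open 0.016782579647502387 grip 50.24318754673004 lean 16.33881931146973
```

Emit:
send_rows(rows=[[1,[0.2,0.27,0],0]])

```text
t: 17.35
tool_pos: [0.563, -0.0665, 0.1524]
tool_rot: [-3.109, -0.446, 0.008]
contact_force: [-8.7, 3.7, 11.7]
opening: 0.0166
grip_force: 50.3
```

```bash
python3 -c "from h import *;st()"
```

```text
t 17.35 z 0.1524 r 0.0774 delta 143.89074371311847 Frad -2.4099432017786566 Ftan -9.241408990337405 Fz -11.647828416223378 open 0.01659630437850109 grip 50.31559109687805 lean 16.336068090215946
```

Emit:
send_rows(rows=[[1,[0.1,0.16,0],0]])

```text
t: 17.48
tool_pos: [0.5643, -0.0675, 0.1524]
tool_rot: [-3.108, -0.446, 0.008]
contact_force: [-10.0, 4.7, 11.9]
opening: 0.017
grip_force: 50.4
```

```bash
python3 -c "from h import *;st()"
```

```text
t 17.475 z 0.1524 r 0.0775 delta 145.1021744839563 Frad -2.632805587376401 Ftan -10.72931208977682 Fz -11.875976840703261 open 0.0169832235688427 grip 50.35486400127411 lean 16.33986429288689
```

Emit:
send_rows(rows=[[1,[-0.1,-0.14,0],0],[1,[-0.1,-0.14,0],0],[2.2,[0,0,0],0],[4,[0,0,0],0],[8,[0,0,0],0],[8,[0,0,0],0],[8,[0,0,0],0]])

```text
t: 18.35
tool_pos: [0.5632, -0.0662, 0.151]
tool_rot: [-3.11, -0.446, 0.0]
contact_force: [0.9, -0.0, 0.6]
opening: 0.0797
grip_force: 0.0
```

```bash
python3 -c "from h import *;st()"
```

```text
t 18.35 z 0.151 r 0.0778 delta 143.81378282517912 Frad 0.5677894254028907 Ftan 0.7460972512057931 Fz -0.6150121543896583 open 0.07970477892897587 grip 0.0 lean 16.31825489293457
```

Emit:
send_rows(rows=[[8.5,[0,0,-1],0],[8.5,[0,0,-3],0],[8.5,[0,0,-3],0],[8.5,[0,0,-1],0],[8.5,[0,0,0],0],[8.5,[0,0,0],0]])

```text
t: 19.1
tool_pos: [0.5625, -0.066, 0.2296]
tool_rot: [-3.109, -0.446, 0.004]
contact_force: [-0.8, 0.3, -0.9]
opening: 0.085
grip_force: 0.0
```

```bash
python3 - <<'E'
from h import *
st();o=ctrl.get_obs();p=o['tool_pos']
w=get('wrist');b=get('top')
P=cloud(w)
m=(P[...,2]>.178)&(P[...,2]<.198)&(np.hypot(P[...,0]-p[0],P[...,1]-p[1])<.03)
Q=P[m];c=(Q[:,:2].max(0)+Q[:,:2].min(0))/2;print(m.sum(),Q.min(0),Q.max(0),c,'r',np.linalg.norm(c-S0))
P=cloud(b);th=np.radians(83.1);ax=np.array([np.cos(th),np.sin(th)]);n=np.array([-ax[1],ax[0]])
q=P[...,:2]-S0;s=q@ax;l=q@n
m=(abs(l)<.04)&(s>.1)&(s<.3)
print('low pts between',(m&(P[...,2]<.03)&(s>.135)&(s<.282)).sum())
k=m&(P[...,2]>.06);print('jaw/stop tops',[int(x*1000) for x in np.sort(s[k])[::12]])
E
```

```text
t 19.1 z 0.2296 r 0.0776 delta 143.32709168924032 Frad -0.2624398667002762 Ftan -0.7731902744636936 Fz 0.880915349083272 open 0.08495039247666414 grip 0.0 lean 16.32152353441535
608 [ 0.553705   -0.0775582   0.17813388] [ 0.57114447 -0.05940558  0.19297361] [ 0.56242473 -0.06848189] r 0.07552733372425804
low pts between 0
jaw/stop tops [100, 101, 102, 103, 104, 105, 106, 107, 109, 110, 111, 111, 112, 113, 113, 114, 114, 115, 115, 116, 116, 116, 117, 117, 118, 118, 118, 119, 119, 120, 120, 120, 121, 121, 122, 122, 122, 123, 123, 124, 124, 125, 125, 126, 126, 127, 128, 128, 129, 129, 130, 131, 132, 188, 200, 220, 282, 284, 285, 287, 288, 289, 291, 293]
```

```bash
python3 -c "from h import *;print(ctrl.finish_job())"
```

```text
the job is handed in; nothing more can be done
None
```

The job is handed in: the grip stands upright against its stop, and the three cartons are clamped tight against the end stop at an estimated 30–35 N (read from noisy crank force). The gripper is released and clear.

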